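# Set the load slider to its marker and switch the test output on

## Robot

A 7-joint arm with a two-finger parallel gripper is mounted at the origin on the work surface. World frame = base frame: x ahead of the robot, y to its left, z up, the work surface at z = 0. Lengths are in m, angles in rad, forces in N, time in s.
With the tool pointing down it reaches from about 0.425 to 0.95 m from the base axis. Payload 4.7 kg.
Tool frame: the origin (TCP) lies at the very end of the fingers, on their centre line; the grasp point (between the pads) lies manip.tcp_to_grasp behind it (manip.tcp_to_grasp is the distance from the TCP to the grasp point, in m); z points along the fingers, y is the line along which they close (so a half turn about z gives the same grasp; the last joint's range is limited). The gripper opens to 87 mm and grips with 3 to 60 N. Pads are 19 mm wide; open, the fingers measure 117 mm over their backs; the gripper's body (75 mm by 190 mm) begins 51 mm behind the grasp point.
Start: joints at [1.174, 0.469, -0.049, 1.532, 0.024, 1.141, -0.082], TCP at [0.243, -0.63, 0.19] pointing down, gripper open.
Joint ranges: [-2.59, 2.59], [-0.33, 1.99], [-1.39, 1.29], [0.1, 2.45], [-1.04, 4.18], [0.21, 1.99], [-2.66, 2.66]. Speed limits (rad/s): [2.57, 2.57, 3.14, 3.14, 3.14, 3.14, 3.14].

## Interface

Orientations are given as a rotation vector (axis times angle).
In Python, from rig import manip gives the robot as it stands.
- The arm moves only by the tool drive_tool, never from a script. Its argument "plan" is a list of rows, each an object of numbers: "rx", "ry", "rz": the turn, a rotation vector about the world's x, y, z normalised to -1 to 1, where 1 is 30 degrees; "dx", "dy", "dz": the shift along the world's x, y, z normalised to -1 to 1, where 1 is 100 mm; "gripper": the opening, from -1 (shut) to 1 (fully open). In form: [{"rx": .., "ry": .., "rz": .., "dx": .., "dy": .., "dz": .., "gripper": ..}, ...]. A call has 1 to 5 rows; each row is the pose to reach, as a shift and turn from the pose commanded when the call began; what a row does not reach only later rows make up. A row lasts 1/8 s, in which the tool goes at most 62.5 mm and 10.7 degrees, less where a joint would pass 70% of its speed; a pose out of reach is approached as far as the arm can. A call with a number of a shift or a turn outside -1 to 1 is refused whole. A call with a gripper value outside its range is refused whole. The fingers move at their own pace and stop on an object; the grip force is fixed at half the most. Time passes only in rows, so rows that repeat a pose let the fingers close. It gives the time, the measured TCP pose, the force, the opening and the grip force at its end, in the units of the state.
- manip.get_state(): the state, without advancing time (a new reading comes with each control period).
- manip.capture(name): name is "scene" or "top" or "wrist"; returns (picture, depth): 400x640x3 uint8, blue, green, red; 400x640 float32, m along the optical axis (not along the pixel's ray), 0 where there is no reading.
- manip.get_calibration(name): a dict with "intrinsics" (3x3 intrinsics, pixels), "R" (3x3) and "t" (3): a world point X has camera coordinates R X + t. Camera axes: x right, y down, z forward; pixel columns grow to the right and rows downward; lengths in m; the calibration is good to about 2 mm. A picture is of the moment at which its call begins: read the wrist's pose just before it. get_calibration takes no time and is no camera call; for the wrist camera it gives the pose at the moment of the call.
- manip.hand_in(): hands the job in; it is judged then, once.
The state is a dict: "clock": time; "joints": joint angles; "joint_velocities": joint speeds; "effort": joint torques, N m; "ee_pos": TCP position; "tcp_rot": TCP orientation; "wrist_force": force on the tool from outside, world axes, zero at the start; "torque": the same for the moment, N m; "opening": opening from 0.0 (shut) to 1.0 (fully open); "grip_force": force on a finger pad.
Only numpy, scipy, OpenCV 4.12 (cv2) and the standard library are available. Lean on these libraries where they do the work, as an engineer would, in place of code of your own. Each camera call takes 0.05 s, during which the arm holds its last target. There are 200 camera calls.

## Task

Two of the control units on the test bench have a slider, and one of these has a steel marker clip on its scale: slide that unit's grip along its track until the black line on the grip is level with the clip's pointer. Then switch the output on: push the selector knob down against its spring, turn it clockwise to its stop (about 60 degrees) and let go so that it springs back up. Leave the other slider where it is and do not knock about the loose things lying between and beside the units.

Things in the scene. Friction and masses are not known exactly. Their poses are not given: they have to be found in the camera images.
- load_unit: The slider unit that carries the marker clip: fixed grey box, 240 mm (its x) by 110 mm (its y) by 60 mm high, dark top panel at z = 60 mm. Origin: centre of its underside. Its track runs along its x axis through the middle of the top panel, 150 mm of travel, with white scale ticks on the +y side.
- slider (a joint): Position of the grip of load_unit along the track, m: 0 at the end nearest the robot (x = -75 mm in load_unit's frame), 0.150 at the far end, growing along load_unit's +x. Friction about 2 N; it stays where it is left.
- slider_top (a point): Centre of the top of load_unit's grip, on its black index line, 40 mm above the top panel (100 mm above the table). The grip is a pale grey block 24 mm along the track, 60 mm across it and 30 mm high on a thin stem that leaves 10 mm free under it.
- marker: The marker clip: bare steel clip hooked over the +y long edge of load_unit, fixed, 16 mm along the track, standing 6 mm above the top panel, with a pointed end towards the track. Origin: the tip of the pointer at panel level, 34 mm from the track's middle line; its x axis runs along the track, so the grip is level with it when slider_top has the same x in this frame.
- spare_unit: The other slider unit, the same as load_unit but without a marker clip: leave its grip where it is. Origin: centre of its underside.
- spare_slider (a joint): Position of spare_unit's grip along its track, m, 0 to 0.150, as for slider.
- spare_slider_top (a point): Centre of the top of spare_unit's grip, 40 mm above its top panel.
- selector_unit: The output selector: fixed grey box, 140 mm (x) by 110 mm (y) by 60 mm high, the knob in the middle of its top panel, two white marks on the panel for off and on. Origin: centre of its underside.
- selector (a joint): Turn of the selector knob, rad: 0 off, 1.05 on (stop), growing clockwise seen from above. A bayonet blocks the turn unless the knob is held down; let go at 0 or 1.05 it springs up into its notch, let go between them it stays down.
- selector_press (a joint): How far the knob is pushed down, m: 0 up (rest), 0.009 fully down. It can turn from about 0.007 on. Spring 3 N at the start, 8 N fully down.
- selector_top (a point): Centre of the top of the knob, on its axis, 58 mm above the top panel (118 mm above the table) when up. The grip is a pale grey bar 70 mm long, 18 mm wide and 36 mm high (its lower end on a disc of 64 mm diameter, 22 mm to 12 mm above the panel). The bar lies along this point's x axis (along selector_unit's x when off); a black line on its -x end is the nose.
- meter: Loose dark hand meter 150 x 78 x 43 mm lying on its back. Origin: centre of its underside. Bystander.
- screwdriver: Loose screwdriver 170 mm long lying along x between two units. Origin: under its middle. Bystander.
- brush: Loose brush 160 mm long lying along x between two units. Origin: under its middle. Bystander.
- spool: Loose grey spool, 64 mm diameter, 46 mm high, standing. Origin: centre of its underside. Bystander.
Mind the look-alikes: they are no part of the job. What is shaped like the selector_unit but red or turquoise is not meant.

How it is judged:
By the outcome, as a careful person would: the job done as asked, in the order asked, and still so for the second after the job is handed in, with the robot touching nothing.
It also fails if it takes over 54 s, if anything falls off the work surface, if the arm or the gripper's body presses on something with over 40 N, if the wrist force passes 120 N, or if a joint passes its speed limit or range.

## Working session

There is one attempt and no reset: what is moved stays moved. The work goes in short steps, Python scripts to look and compute and a tool call to move; the robot and the scene stay as the last step left them, time stands still between calls to the robot, and variables do not carry over. Pictures are saved under pics/ and viewed, at most 11 in all, crops included, and the job is handed in when it is done.

Besides the shell and the picture viewer there is one more tool, called as a command line: name --argument value ..., lists and objects as JSON in quotes. drive_tool: Moves the arm, as the interface text tells. Its arguments: {"type":"object","properties":{"plan":{"type":"array","items":{"type":"object","properties":{"rx":{"type":"number","minimum":-1,"maximum":1},"ry":{"type":"number","minimum":-1,"maximum":1},"rz":{"type":"number","minimum":-1,"maximum":1},"dx":{"type":"number","minimum":-1,"maximum":1},"dy":{"type":"number","minimum":-1,"maximum":1},"dz":{"type":"number","minimum":-1,"maximum":1},"gripper":{"type":"number"}}}}},"required":["plan"]}

```bash
mkdir -p pics; cat > h.py <<'E'
import numpy as np, cv2
from rig import manip
def shot(n,name):
    c=manip.get_calibration(n); im,d=manip.capture(n)
    cv2.imwrite(f'pics/{name}.png',im); np.savez(f'pics/{name}.npz',im=im,d=d,K=c['intrinsics'],R=c['R'],t=c['t'])
    return im,d
def load(name): return np.load(f'pics/{name}.npz')
def pt(z,u,v,depth=None):
    d=z['d']; dd=depth or np.median(d[v-1:v+2,u-1:u+2])
    return z['R'].T@(np.linalg.inv(z['K'])@[u,v,1]*dd-z['t'])
def ptz(z,u,v,h):  # at height h
    r=z['R'].T@(np.linalg.inv(z['K'])@[u,v,1]); o=-z['R'].T@z['t']
    return o+r*(h-o[2])/r[2]
E
python3 - <<'E'
from h import *
for n in('top','scene'):shot(n,n)
s=manip.get_state();print(s['ee_pos'],s['tcp_rot'],s['opening'],manip.tcp_to_grasp,s['clock'])
E
```

```text
[ 0.2425309  -0.62928267  0.18876677] [-3.08687045e+00 -5.74219471e-01  5.43431320e-04] 0.996906832719287 0.0187 0.1
```

View pics/top.png

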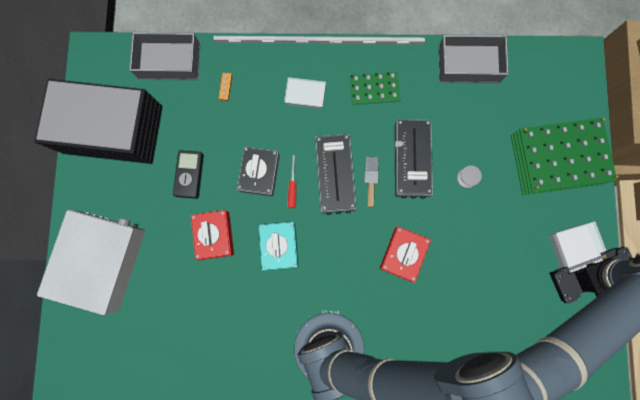

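View pics/scene.png

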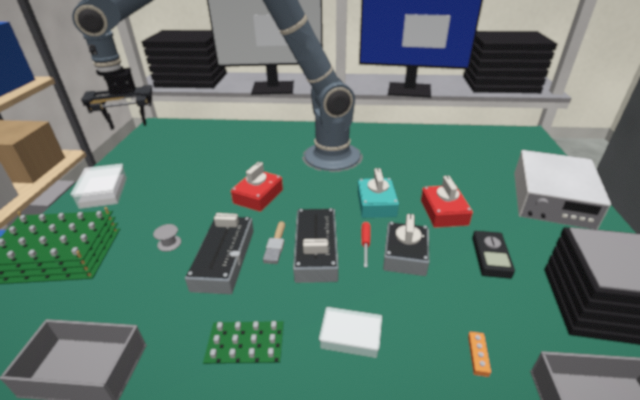

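Slider candidates in the top view are (336,174) without a visible clip and (413,158) with a bright spot at (400,143). Knob candidates are grey (258,170), red (211,235) and (406,253), and turquoise (278,245), so I choose the grey one. I'll check both choices in one enlarged crop.

```bash
python3 - <<'E'
from h import *
z=load('top');im=z['im']
a=cv2.resize(im[110:210,385:445],None,fx=6,fy=6,interpolation=cv2.INTER_CUBIC)
b=cv2.resize(im[135:205,225:290],None,fx=6,fy=6,interpolation=cv2.INTER_CUBIC)
o=np.zeros((600,760,3),np.uint8);o[:600,:360]=a;o[:420,370:370+390]=b
cv2.imwrite('pics/c1.png',o)
for u,v,h in[(400,143,.06),(418,176,.1),(256,167,.118),(333,146,.1),(397,121,.06),(430,121,.06),(397,196,.06),(432,197,.06)]:print(u,v,pt(z,u,v).round(3),ptz(z,u,v,h).round(4))
E
```

```text
400 143 [ 0.628 -0.21   0.066] [ 0.6295 -0.211   0.06  ]
418 176 [ 0.519 -0.258  0.098] [ 0.5182 -0.2573  0.1   ]
256 167 [0.536 0.224 0.117] [0.5355 0.2237 0.118 ]
333 146 [ 0.607 -0.003  0.098] [ 0.6069 -0.0033  0.1   ]
397 121 [ 0.702 -0.203  0.055] [ 0.7    -0.2022  0.06  ]
430 121 [ 0.702 -0.306  0.057] [ 0.7011 -0.3049  0.06  ]
397 196 [ 0.47  -0.207  0.015] [ 0.4632 -0.2006  0.06  ]
432 197 [ 0.471 -0.321 -0.003] [ 0.4616 -0.3068  0.06  ]
```

View pics/c1.png

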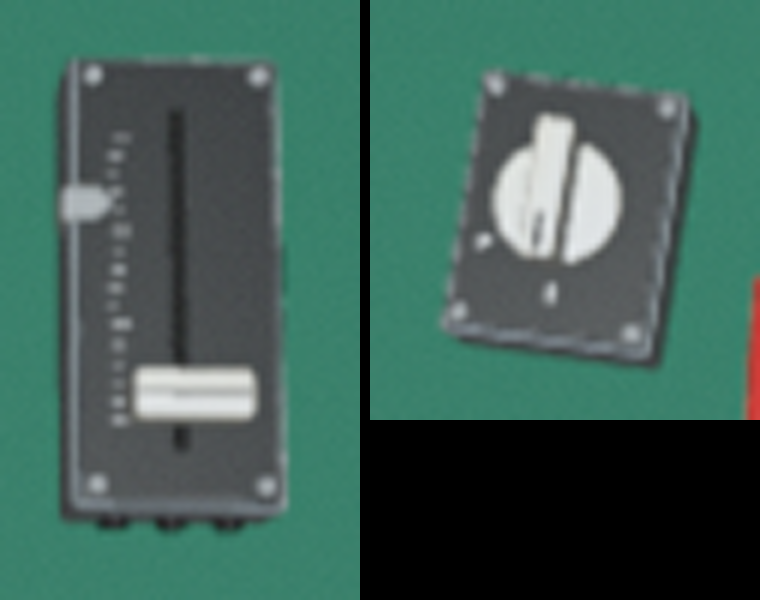

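```bash
python3 - <<'E'
from h import *
z=load('top')
def ang(a,b):d=a-b;return np.degrees(np.arctan2(d[1],d[0]))
def c1(x,y,h,x0=385,y0=110):return ptz(z,x0+(x+.5)/6-.5,y0+(y+.5)/6-.5,h)
e1,e2=c1(177,110,.06),c1(181,445,.06)
print('track',e1,e2,ang(e1,e2),'edge',ang(c1(75,65,.06),c1(75,503,.06)),ang(c1(272,65,.06),c1(285,503,.06)))
print('ptr',c1(110,203,.066),'grip',c1(195,392,.1))
def s(x,y,h):return c1(x-370,y,h,225,135)
print('bar',s(555,118,.118),s(540,256,.118),ang(s(555,118,.118),s(540,256,.118)),'unit',ang(s(487,75,.06),s(445,328,.06)),ang(s(690,97,.06),s(655,355,.06)))
print(manip.get_state()['joints'])
E
```

```text
track [ 0.67829225 -0.25509895  0.06      ] [ 0.5018357  -0.25498013  0.06      ] -0.03858359490657962 edge -0.39481801185233534 0.654578629394351
ptr [ 0.62661738 -0.21900625  0.066     ] grip [ 0.52148143 -0.25462931  0.1       ]
bar [0.57414751 0.22687806 0.118     ] [0.50458024 0.23166251 0.118     ] -3.9342862949267436 unit -6.891778416372552 -5.8197508533375215
[ 1.17409362  0.46941656 -0.04862626  1.53357481  0.02406609  1.14098665
 -0.08230995]
```

drive_tool --plan '[{"dx":0.35,"dy":0.45,"rz":0.33,"gripper":1},{"dx":0.7,"dy":0.9,"rz":0.66,"gripper":1},{"dx":0.7,"dy":0.9,"rz":0.9,"gripper":1}]'

```text
schema error: expected keys rx, ry, rz, dx, dy, dz, gripper
```

drive_tool --plan '[{"dx":0.35,"dy":0.45,"dz":0.2,"rx":0,"ry":0,"rz":0.33,"gripper":1},{"dx":0.7,"dy":0.9,"dz":0.4,"rx":0,"ry":0,"rz":0.66,"gripper":1},{"dx":0.7,"dy":0.9,"dz":0.6,"rx":0,"ry":0,"rz":0.9,"gripper":1}]'

```text
clock: 0.48
ee_pos: [0.3178, -0.5348, 0.2503]
tcp_rot: [-2.859, -1.299, -0.005]
wrist_force: [-0.8, -1.1, 0.1]
opening: 0.998
grip_force: 0.0
```

drive_tool --plan '[{"dx":0.35,"dy":0.45,"dz":0,"rx":0,"ry":0,"rz":0.33,"gripper":1},{"dx":0.7,"dy":0.9,"dz":0,"rx":0,"ry":0,"rz":0.66,"gripper":1},{"dx":0.7,"dy":0.9,"dz":0,"rx":0,"ry":0,"rz":0.9,"gripper":1}]'

```text
clock: 0.85
ee_pos: [0.387, -0.4444, 0.2499]
tcp_rot: [-2.477, -1.931, -0.004]
wrist_force: [-0.1, -0.1, -0.1]
opening: 1.002
grip_force: 0.0
```

drive_tool --plan '[{"dx":0.35,"dy":0.45,"dz":0,"rx":0,"ry":0,"rz":0.25,"gripper":1},{"dx":0.7,"dy":0.9,"dz":0,"rx":0,"ry":0,"rz":0.5,"gripper":1},{"dx":0.7,"dy":0.9,"dz":0,"rx":0,"ry":0,"rz":0.5,"gripper":1}]'

```text
clock: 1.23
ee_pos: [0.4562, -0.3543, 0.2498]
tcp_rot: [-2.208, -2.234, -0.005]
wrist_force: [0.1, -1.1, -0.2]
opening: 1.001
grip_force: 0.0
```

drive_tool --plan '[{"dx":0.35,"dy":0.45,"dz":0,"rx":0,"ry":0,"rz":0,"gripper":1},{"dx":0.69,"dy":1.0,"dz":0,"rx":0,"ry":0,"rz":0,"gripper":1},{"dx":0.69,"dy":1.0,"dz":0,"rx":0,"ry":0,"rz":0,"gripper":1},{"dx":0.69,"dy":1.0,"dz":0,"rx":0,"ry":0,"rz":0,"gripper":1}]'

```text
clock: 1.72
ee_pos: [0.5211, -0.2608, 0.2493]
tcp_rot: [-2.221, -2.222, 0.002]
wrist_force: [-0.1, -0.6, 0.2]
opening: 1.002
grip_force: 0.0
```

```bash
python3 - <<'E'
from h import *
from scipy.spatial.transform import Rotation as Ro
s=manip.get_state();R=Ro.from_rotvec(s['tcp_rot']).as_matrix()
print(s['ee_pos'],R.round(3).tolist(),s['joints'].round(2) if hasattr(s['joints'],'round') else s['joints'],s['clock'])
shot('wrist','w1')
z=load('w1');print(z['R'].round(3),(-z['R'].T@z['t']).round(3))
E
```

```text
[ 0.5210775  -0.26082764  0.24932163] [[-0.0, 1.0, -0.001], [1.0, 0.0, -0.001], [-0.001, -0.001, -1.0]] [ 0.75  0.31 -0.46  1.66  0.14  1.21  0.26] 1.725
[[ 1.     0.    -0.001]
 [ 0.001 -0.961  0.277]
 [-0.001 -0.277 -0.961]] [ 0.52  -0.186  0.443]
```

View pics/w1.png

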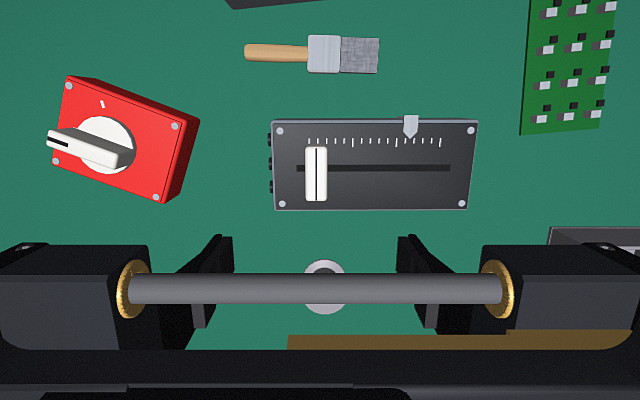

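Wrist view: clip pointer about (411,138), grip line about (316,174), and the unit is aligned with world x. I'll enlarge it to read off exact pixels.

```bash
python3 - <<'E'
from h import *
z=load('w1')
cv2.imwrite('pics/c2.png',cv2.resize(z['im'][105:215,265:485],None,fx=3.6,fy=3.6,interpolation=cv2.INTER_CUBIC))
E
```

```text
(no output)
```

View pics/c2.png

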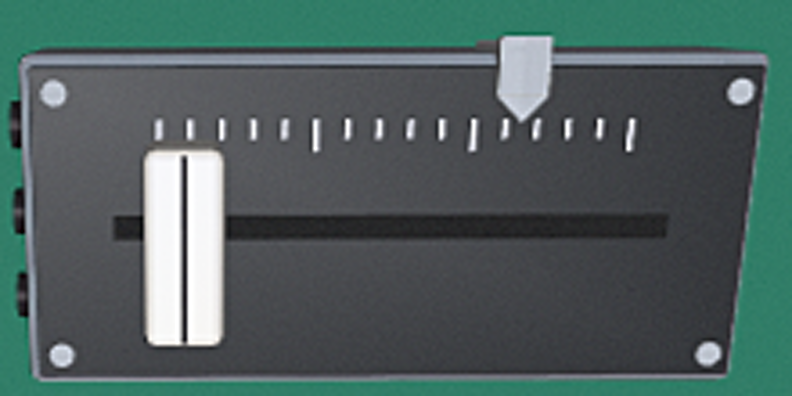

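```bash
python3 - <<'E'
from h import *
z=load('w1')
def c(x,y,h):return ptz(z,265+(x+.5)/3.6-.5,105+(y+.5)/3.6-.5,h).round(4)
print('tip',c(522,121,.06),c(522,121,.066),'line',c(184,155,.1),c(184,341,.1))
print('ticks',c(158,130,.06),c(630,135,.06),c(505,128,.06),c(537,128,.06))
print('track',c(113,227,.06),c(667,227,.06),'screws',c(53,93,.06),c(741,91,.06),c(61,355,.06),c(708,353,.06))
print('depth',pt(z,306,165),pt(z,411,125))
E
```

```text
tip [ 0.6283 -0.2223  0.06  ] [ 0.6266 -0.2218  0.066 ] line [ 0.5212 -0.2282  0.1   ] [ 0.5212 -0.2835  0.1   ]
ticks [ 0.513  -0.2252  0.06  ] [ 0.663  -0.2267  0.06  ] [ 0.6231 -0.2245  0.06  ] [ 0.6332 -0.2245  0.06  ]
track [ 0.4982 -0.2564  0.06  ] [ 0.6781 -0.2563  0.06  ] screws [ 0.48   -0.2137  0.06  ] [ 0.6964 -0.213   0.06  ] [ 0.4802 -0.2998  0.06  ] [ 0.6966 -0.2989  0.06  ]
depth [ 0.51096232 -0.24644291  0.09838274] [ 0.62727833 -0.20729414  0.06493718]
```

drive_tool --plan '[{"dx":0,"dy":0.05,"dz":-0.5,"rx":0,"ry":0,"rz":0,"gripper":1},{"dx":0,"dy":0.05,"dz":-1,"rx":0,"ry":0,"rz":0,"gripper":1},{"dx":0,"dy":0.05,"dz":-1,"rx":0,"ry":0,"rz":0,"gripper":1}]'

```text
clock: 2.15
ee_pos: [0.5176, -0.2561, 0.1462]
tcp_rot: [-2.218, -2.214, 0.006]
wrist_force: [0.3, -0.1, 0.3]
opening: 1.001
grip_force: 0.0
```

drive_tool --plan '[{"dx":0,"dy":0,"dz":-0.4,"rx":0,"ry":0,"rz":0,"gripper":1},{"dx":0,"dy":0,"dz":-0.77,"rx":0,"ry":0,"rz":0,"gripper":1},{"dx":0,"dy":0,"dz":-0.77,"rx":0,"ry":0,"rz":0,"gripper":0.3},{"dx":0,"dy":0,"dz":-0.77,"rx":0,"ry":0,"rz":0,"gripper":-0.2},{"dx":0,"dy":0,"dz":-0.77,"rx":0,"ry":0,"rz":0,"gripper":-1}]'

```text
clock: 2.78
ee_pos: [0.5233, -0.2557, 0.0752]
tcp_rot: [2.218, 2.219, 0.002]
wrist_force: [1.0, 0.6, 0.2]
opening: 0.745
grip_force: 0.0
```

drive_tool --plan '[{"dx":0,"dy":0,"dz":0,"rx":0,"ry":0,"rz":0,"gripper":-1},{"dx":0,"dy":0,"dz":0,"rx":0,"ry":0,"rz":0,"gripper":-1},{"dx":0,"dy":0,"dz":0,"rx":0,"ry":0,"rz":0,"gripper":-1},{"dx":0,"dy":0,"dz":0,"rx":0,"ry":0,"rz":0,"gripper":-1}]'

```text
clock: 3.28
ee_pos: [0.5218, -0.2548, 0.0728]
tcp_rot: [-2.22, -2.223, -0.0]
wrist_force: [-0.1, 0.1, 0.7]
opening: 0.285
grip_force: 0.0
```

drive_tool --plan '[{"dx":0,"dy":0,"dz":0,"rx":0,"ry":0,"rz":0,"gripper":-1},{"dx":0,"dy":0,"dz":0,"rx":0,"ry":0,"rz":0,"gripper":-1}]'

```text
clock: 3.52
ee_pos: [0.5217, -0.2548, 0.0727]
tcp_rot: [-2.22, -2.223, -0.0]
wrist_force: [-0.4, 0.1, -0.3]
opening: 0.063
grip_force: 0.0
```

drive_tool --plan '[{"dx":0.2,"dy":0,"dz":0,"rx":0,"ry":0,"rz":0,"gripper":-1},{"dx":0.4,"dy":0,"dz":0,"rx":0,"ry":0,"rz":0,"gripper":-1},{"dx":0.6,"dy":0,"dz":0,"rx":0,"ry":0,"rz":0,"gripper":-1},{"dx":0.8,"dy":0,"dz":0,"rx":0,"ry":0,"rz":0,"gripper":-1},{"dx":0.9,"dy":0,"dz":0,"rx":0,"ry":0,"rz":0,"gripper":-1}]'

```text
clock: 4.15
ee_pos: [0.6126, -0.2546, 0.0726]
tcp_rot: [-2.219, -2.223, -0.001]
wrist_force: [-0.1, -0.0, 0.1]
opening: 0.003
grip_force: 0.0
```

```bash
python3 - <<'E'
from h import *
shot('wrist','w2');z=load('w2');s=manip.get_state();print(s['ee_pos'],s['wrist_force'],s['opening'],s['grip_force'])
cv2.imwrite('pics/w2.png',z['im'])
E
```

```text
[ 0.61355624 -0.25436006  0.07261572] [ 1.05591302 -0.35211312 -0.21474292] 0.0060804259739211455 0.0
```

View pics/w2.png

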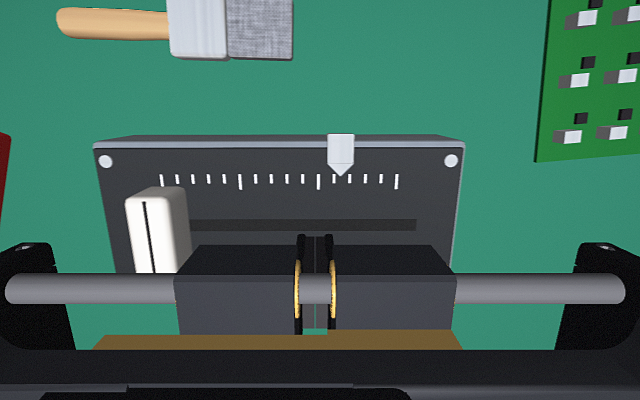

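```bash
python3 - <<'E'
from h import *
z=load('w2')
def pr(X):
    c=z['R']@np.array(X)+z['t'];p=z['K']@c;return (p[:2]/p[2]).round(1)
print('cam',-z['R'].T@z['t'])
print('tcp proj',pr([.6136,-.2544,.0726]),'griptop',pr([.5212,-.2282,.1]),'ptr',pr([.6283,-.2223,.06]))
print('line',ptz(z,146,203,.1),'tip',ptz(z,341,175,.066),'pt on grip',pt(z,160,191),pt(z,160,240),pt(z,170,200),pt(z,316,245),pt(z,302,238))
E
```

```text
cam [ 0.61147796 -0.17961615  0.26671091]
tcp proj [317.7 229.8] griptop [141.7 201.5] ptr [340.9 175.2]
line [ 0.52333459 -0.22902911  0.1       ] tip [ 0.62788137 -0.2209327   0.066     ] pt on grip [ 0.52415689 -0.2264635   0.08472226] [ 0.52766475 -0.25019051  0.09930266] [ 0.53279018 -0.22946737  0.09269489] [ 0.61233964 -0.24584671  0.11562374] [ 0.60528685 -0.24410171  0.1109038 ]
```

```bash
python3 - <<'E'
from h import *
z=load('w2')
for u in(303,312,320,328):
  print(u,[(v,*pt(z,u,v).round(3)) for v in (228,234,238,242,246,250,260,270)])
a=load('w1')
print([(u,v,*pt(a,u,v).round(3)) for u,v in((228,240),(222,245),(212,260),(405,240),(412,250),(420,262),(200,320))])
cv2.imwrite('pics/c3.png',np.hstack([cv2.resize(z['im'][215:345,270:370],None,fx=4,fy=4),cv2.resize(a['im'][215:345,160:260],None,fx=4,fy=4)]))
E
```

```text
303 [(228, np.float64(0.604), np.float64(-0.258), np.float64(0.06)), (234, np.float64(0.606), np.float64(-0.244), np.float64(0.105)), (238, np.float64(0.606), np.float64(-0.244), np.float64(0.111)), (242, np.float64(0.606), np.float64(-0.244), np.float64(0.116)), (246, np.float64(0.606), np.float64(-0.244), np.float64(0.12)), (250, np.float64(0.606), np.float64(-0.245), np.float64(0.124)), (260, np.float64(0.606), np.float64(-0.246), np.float64(0.132)), (270, np.float64(0.607), np.float64(-0.246), np.float64(0.142))]
312 [(228, np.float64(0.61), np.float64(-0.258), np.float64(0.06)), (234, np.float64(0.61), np.float64(-0.263), np.float64(0.059)), (238, np.float64(0.61), np.float64(-0.246), np.float64(0.107)), (242, np.float64(0.61), np.float64(-0.246), np.float64(0.112)), (246, np.float64(0.61), np.float64(-0.246), np.float64(0.117)), (250, np.float64(0.61), np.float64(-0.245), np.float64(0.122)), (260, np.float64(0.61), np.float64(-0.246), np.float64(0.132)), (270, np.float64(0.611), np.float64(-0.246), np.float64(0.142))]
320 [(228, np.float64(0.615), np.float64(-0.258), np.float64
[... 778 characters left out ...]
loat64(0.12)), (250, np.float64(0.618), np.float64(-0.244), np.float64(0.125)), (260, np.float64(0.617), np.float64(-0.244), np.float64(0.135)), (270, np.float64(0.617), np.float64(-0.244), np.float64(0.145))]
[(228, 240, np.float64(0.476), np.float64(-0.252), np.float64(0.286)), (222, 245, np.float64(0.474), np.float64(-0.252), np.float64(0.292)), (212, 260, np.float64(0.475), np.float64(-0.252), np.float64(0.309)), (405, 240, np.float64(0.566), np.float64(-0.252), np.float64(0.286)), (412, 250, np.float64(0.566), np.float64(-0.252), np.float64(0.299)), (420, 262, np.float64(0.566), np.float64(-0.252), np.float64(0.311)), (200, 320, np.float64(0.475), np.float64(-0.267), np.float64(0.331))]
```

View pics/c3.png

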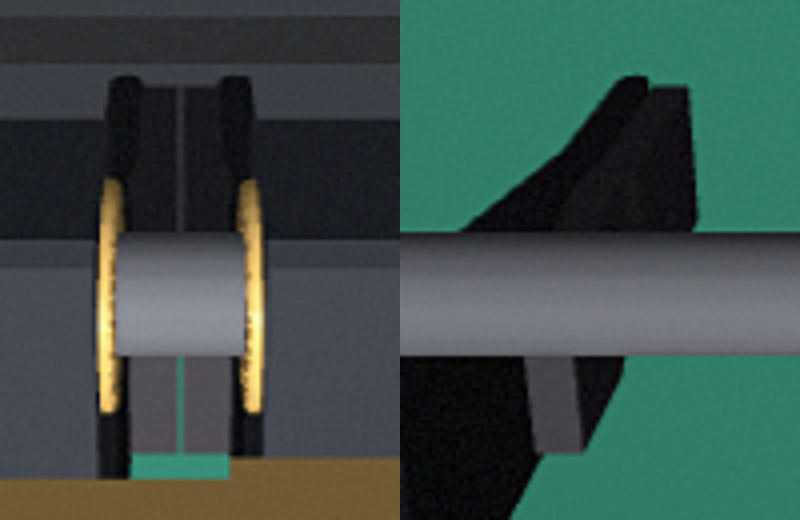

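The fingers closed above the grip. By depth, the fingertips end at z≈0.104, about 31 mm above the reported TCP (0.073). This is a constant offset, also present in w1 (0.282 against 0.249). The grip has not moved. I'll go back, open, and descend about 28 mm further.

drive_tool --plan '[{"dx":0,"dy":0,"dz":0.3,"rx":0,"ry":0,"rz":0,"gripper":-0.5},{"dx":-0.3,"dy":0,"dz":0.3,"rx":0,"ry":0,"rz":0,"gripper":1},{"dx":-0.6,"dy":0,"dz":0.3,"rx":0,"ry":0,"rz":0,"gripper":1},{"dx":-0.91,"dy":0,"dz":0.3,"rx":0,"ry":0,"rz":0,"gripper":1},{"dx":-0.91,"dy":0,"dz":0.3,"rx":0,"ry":0,"rz":0,"gripper":1}]'

```text
clock: 4.82
ee_pos: [0.5176, -0.2557, 0.1027]
tcp_rot: [-2.222, -2.219, 0.004]
wrist_force: [0.7, 0.2, 1.0]
opening: 0.493
grip_force: 0.0
```

drive_tool --plan '[{"dx":0,"dy":0,"dz":0,"rx":0,"ry":0,"rz":0,"gripper":1},{"dx":0,"dy":0,"dz":0,"rx":0,"ry":0,"rz":0,"gripper":1},{"dx":0,"dy":0,"dz":0,"rx":0,"ry":0,"rz":0,"gripper":1},{"dx":0,"dy":0,"dz":0,"rx":0,"ry":0,"rz":0,"gripper":1}]'

```text
clock: 5.32
ee_pos: [0.5211, -0.2546, 0.1026]
tcp_rot: [-2.219, -2.223, -0.0]
wrist_force: [0.5, -0.1, 0.2]
opening: 0.938
grip_force: 0.0
```

drive_tool --plan '[{"dx":0,"dy":0,"dz":-0.3,"rx":0,"ry":0,"rz":0,"gripper":1},{"dx":0,"dy":0,"dz":-0.5,"rx":0,"ry":0,"rz":0,"gripper":1},{"dx":0,"dy":0,"dz":-0.57,"rx":0,"ry":0,"rz":0,"gripper":1},{"dx":0,"dy":0,"dz":-0.57,"rx":0,"ry":0,"rz":0,"gripper":-1},{"dx":0,"dy":0,"dz":-0.57,"rx":0,"ry":0,"rz":0,"gripper":-1}]'

```text
clock: 5.95
ee_pos: [0.5215, -0.2551, 0.0466]
tcp_rot: [2.219, 2.222, 0.001]
wrist_force: [-0.2, -1.0, 0.3]
opening: 0.852
grip_force: 0.0
```

drive_tool --plan '[{"dx":0,"dy":0,"dz":0,"rx":0,"ry":0,"rz":0,"gripper":-1},{"dx":0,"dy":0,"dz":0,"rx":0,"ry":0,"rz":0,"gripper":-1},{"dx":0,"dy":0,"dz":0,"rx":0,"ry":0,"rz":0,"gripper":-1},{"dx":0,"dy":0,"dz":0,"rx":0,"ry":0,"rz":0,"gripper":-1},{"dx":0,"dy":0,"dz":0,"rx":0,"ry":0,"rz":0,"gripper":-1}]'

```text
clock: 6.58
ee_pos: [0.521, -0.2548, 0.0458]
tcp_rot: [2.22, 2.223, 0.001]
wrist_force: [2.9, 0.6, -1.2]
opening: 0.287
grip_force: 1.1
```

drive_tool --plan '[{"dx":0,"dy":0,"dz":0,"rx":0,"ry":0,"rz":0,"gripper":-1},{"dx":0.2,"dy":0,"dz":0,"rx":0,"ry":0,"rz":0,"gripper":-1},{"dx":0.45,"dy":0,"dz":0,"rx":0,"ry":0,"rz":0,"gripper":-1},{"dx":0.7,"dy":0,"dz":0,"rx":0,"ry":0,"rz":0,"gripper":-1},{"dx":0.95,"dy":0,"dz":0,"rx":0,"ry":0,"rz":0,"gripper":-1}]'

```text
clock: 7.2
ee_pos: [0.6151, -0.2545, 0.0458]
tcp_rot: [-2.218, -2.221, 0.003]
wrist_force: [-3.0, 1.2, 4.4]
opening: 0.276
grip_force: 30.0
```

drive_tool --plan '[{"dx":0.11,"dy":0,"dz":0,"rx":0,"ry":0,"rz":0,"gripper":-1},{"dx":0.11,"dy":0,"dz":0,"rx":0,"ry":0,"rz":0,"gripper":-1},{"dx":0.11,"dy":0,"dz":0,"rx":0,"ry":0,"rz":0,"gripper":-1}]'

```text
clock: 7.58
ee_pos: [0.627, -0.2545, 0.0458]
tcp_rot: [2.219, 2.223, 0.002]
wrist_force: [1.8, 1.0, 1.2]
opening: 0.273
grip_force: 30.0
```

```bash
python3 - <<'E'
from h import *
shot('wrist','w3');z=load('w3');s=manip.get_state();print(s['ee_pos'],s['wrist_force'],s['opening'],s['grip_force'])
cv2.imwrite('pics/c4.png',cv2.resize(z['im'][130:280,215:415],None,fx=4,fy=4,interpolation=cv2.INTER_CUBIC))
E
```

```text
[ 0.62678265 -0.25451009  0.04585223] [ 1.67174939  0.39191259 -0.9020097 ] 0.2718976120723999 29.999959808774292
```

View pics/c4.png

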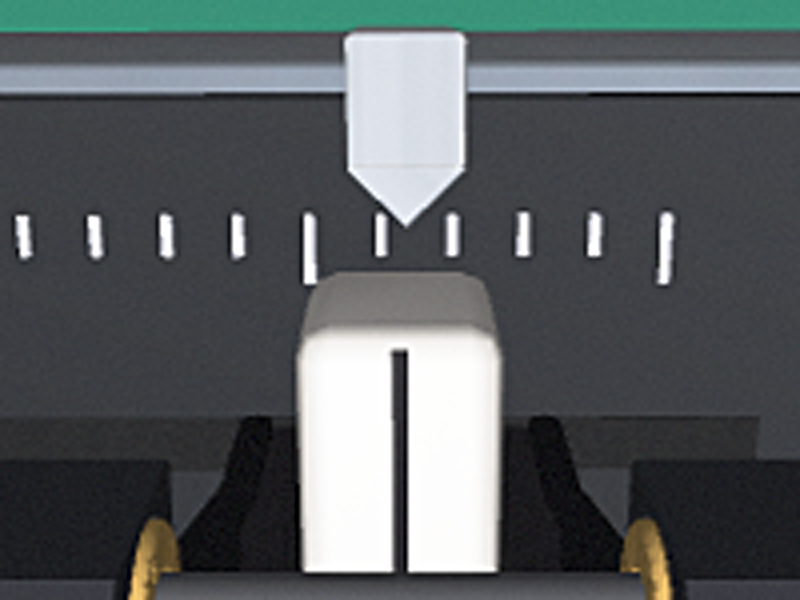

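```bash
python3 - <<'E'
from h import *
z=load('w3')
def c(x,y,h):return ptz(z,215+(x+.5)/4-.5,130+(y+.5)/4-.5,h).round(4)
print(c(405,226,.06),c(405,226,.066),c(405,100,.066),c(400,352,.1),c(400,540,.1),-z['R'].T@z['t'])
E
```

```text
[ 0.6267 -0.2229  0.06  ] [ 0.6267 -0.2215  0.066 ] [ 0.6266 -0.2045  0.066 ] [ 0.6259 -0.2277  0.1   ] [ 0.626  -0.2508  0.1   ] [ 0.62565091 -0.17956975  0.23996239]
```

drive_tool --plan '[{"dx":0.008,"dy":0,"dz":0,"rx":0,"ry":0,"rz":0,"gripper":-1},{"dx":0.008,"dy":0,"dz":0,"rx":0,"ry":0,"rz":0,"gripper":-1},{"dx":0.008,"dy":0,"dz":0,"rx":0,"ry":0,"rz":0,"gripper":0.2},{"dx":0.008,"dy":0,"dz":0,"rx":0,"ry":0,"rz":0,"gripper":0.2},{"dx":0.008,"dy":0,"dz":0,"rx":0,"ry":0,"rz":0,"gripper":0.2}]'

```text
clock: 8.25
ee_pos: [0.6273, -0.2554, 0.0456]
tcp_rot: [-2.221, -2.222, 0.001]
wrist_force: [-0.4, -0.7, 0.1]
opening: 0.528
grip_force: 0.0
```

drive_tool --plan '[{"dx":0,"dy":0,"dz":0,"rx":0,"ry":0,"rz":0,"gripper":0.2},{"dx":0,"dy":0,"dz":0,"rx":0,"ry":0,"rz":0,"gripper":0.2},{"dx":0,"dy":0,"dz":0.3,"rx":0,"ry":0,"rz":0,"gripper":0.2},{"dx":0,"dy":0,"dz":0.8,"rx":0,"ry":0,"rz":0,"gripper":1},{"dx":0,"dy":0,"dz":1,"rx":0,"ry":0,"rz":0,"gripper":1}]'

```text
clock: 8.88
ee_pos: [0.6293, -0.2551, 0.1492]
tcp_rot: [2.217, 2.22, 0.004]
wrist_force: [0.4, 0.9, -0.1]
opening: 0.746
grip_force: 0.0
```

drive_tool --plan '[{"dx":0,"dy":0,"dz":0,"rx":0,"ry":0,"rz":0,"gripper":1},{"dx":0,"dy":0,"dz":0,"rx":0,"ry":0,"rz":0,"gripper":1}]'

```text
clock: 9.12
ee_pos: [0.6263, -0.2547, 0.1438]
tcp_rot: [-2.218, -2.221, 0.002]
wrist_force: [0.1, -0.0, -0.2]
opening: 0.952
grip_force: 0.0
```

```bash
python3 - <<'E'
from h import *
shot('wrist','w4');z=load('w4');s=manip.get_state();print(s['ee_pos'],s['opening'])
cv2.imwrite('pics/c5.png',cv2.resize(z['im'][130:240,250:400],None,fx=5,fy=5,interpolation=cv2.INTER_CUBIC))
E
```

```text
[ 0.62616062 -0.25464398  0.14351389] 0.968559747804308
```

View pics/c5.png

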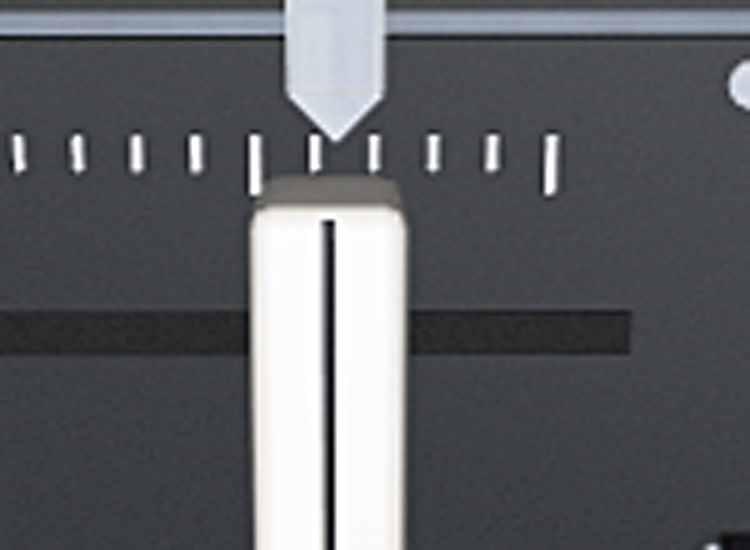

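```bash
python3 - <<'E'
from h import *
z=load('w4')
def c(x,y,h):return ptz(z,250+(x+.5)/5-.5,130+(y+.5)/5-.5,h).round(4)
print('tip',c(336,141,.06),c(336,141,.066),'line',c(328,225,.1),c(329,535,.1),'ticks',c(316,152,.06),c(374,152,.06),'grip edges',c(254,235,.1),c(404,235,.1),'trackend',c(630,332,.06),-z['R'].T@z['t'])
E
```

```text
tip [ 0.6269 -0.2223  0.06  ] [ 0.6269 -0.2214  0.066 ] line [ 0.6256 -0.2285  0.1   ] [ 0.6258 -0.2771  0.1   ] ticks [ 0.6235 -0.2241  0.06  ] [ 0.6333 -0.2241  0.06  ] grip edges [ 0.6148 -0.23    0.1   ] [ 0.6367 -0.2299  0.1   ] trackend [ 0.678  -0.2554  0.06  ] [ 0.62580113 -0.1798695   0.33797845]
```

The line reads 0.6257 and the pointer 0.6269, so it is about 1.2 mm short. I'll regrip and nudge it.

drive_tool --plan '[{"dx":0.015,"dy":0,"dz":-0.4,"rx":0,"ry":0,"rz":0,"gripper":1},{"dx":0.015,"dy":0,"dz":-0.8,"rx":0,"ry":0,"rz":0,"gripper":1},{"dx":0.015,"dy":0,"dz":-0.98,"rx":0,"ry":0,"rz":0,"gripper":0},{"dx":0.015,"dy":0,"dz":-0.98,"rx":0,"ry":0,"rz":0,"gripper":-1},{"dx":0.015,"dy":0,"dz":-0.98,"rx":0,"ry":0,"rz":0,"gripper":-1}]'

```text
clock: 9.8
ee_pos: [0.6302, -0.255, 0.0491]
tcp_rot: [2.219, 2.221, 0.002]
wrist_force: [0.4, -0.3, 0.9]
opening: 0.745
grip_force: 0.0
```

drive_tool --plan '[{"dx":0,"dy":0,"dz":0,"rx":0,"ry":0,"rz":0,"gripper":-1},{"dx":0,"dy":0,"dz":0,"rx":0,"ry":0,"rz":0,"gripper":-1},{"dx":0,"dy":0,"dz":0,"rx":0,"ry":0,"rz":0,"gripper":-1},{"dx":0,"dy":0,"dz":0,"rx":0,"ry":0,"rz":0,"gripper":-1},{"dx":0,"dy":0,"dz":0,"rx":0,"ry":0,"rz":0,"gripper":-1}]'

```text
clock: 10.42
ee_pos: [0.6285, -0.255, 0.0479]
tcp_rot: [-2.22, -2.222, 0.001]
wrist_force: [-1.4, -0.4, 1.9]
opening: 0.273
grip_force: 30.0
```

drive_tool --plan '[{"dx":0,"dy":0,"dz":0,"rx":0,"ry":0,"rz":0,"gripper":-1},{"dx":0,"dy":0,"dz":0,"rx":0,"ry":0,"rz":0,"gripper":-1},{"dx":0,"dy":0,"dz":0,"rx":0,"ry":0,"rz":0,"gripper":-1}]'

```text
clock: 10.8
ee_pos: [0.6291, -0.2549, 0.0479]
tcp_rot: [2.22, 2.223, -0.0]
wrist_force: [-2.2, -0.7, 2.2]
opening: 0.271
grip_force: 30.0
```

```bash
cat >> h.py <<'E'
def line(name):
    z=load(name);g=cv2.cvtColor(z['im'],cv2.COLOR_BGR2GRAY).astype(float)
    def proj(X):
        p=z['K']@(z['R']@np.array(X)+z['t']);return p[:2]/p[2]
    o=[]
    for y in(-.235,-.24,-.245,-.25):   # dark line between white
        u,v=proj([.6262,y,.1]);r=g[int(round(v)),int(u)-10:int(u)+12];w=np.clip(r.max()-r-60,0,None)
        o.append(ptz(z,int(u)-10+(w*np.arange(len(r))).sum()/w.sum(),v,.1)[0])
    t=[]
    for y in(-.210,-.213):     # clip body centre (bright)
        u,v=proj([.6267,y,.066]);a=int(u)-35;r=g[int(round(v)),a:a+70]
        i=np.where(r>150)[0];t.append(ptz(z,a+i.mean(),v,.066)[0])
    print(name,'line',np.round(o,4),'clip',np.round(t,4))
E
python3 - <<'E'
from h import *
shot('wrist','w5');s=manip.get_state();print(s['ee_pos'],s['opening'],s['grip_force'])
for n in('w3','w4','w5'):line(n)
E
```

```text
[ 0.6290436  -0.25493798  0.04787582] 0.2763225575612214 29.999302625656128
w3 line [0.626 0.626 0.626 0.626] clip [0.6267 0.6267]
w4 line [0.6258 0.6258 0.6258 0.6258] clip [0.6266 0.6266]
w5 line [0.628  0.628  0.6281 0.6281] clip [0.6266 0.6266]
```

drive_tool --plan '[{"dx":-0.012,"dy":0,"dz":0,"rx":0,"ry":0,"rz":0,"gripper":-1},{"dx":-0.012,"dy":0,"dz":0,"rx":0,"ry":0,"rz":0,"gripper":-1},{"dx":-0.012,"dy":0,"dz":0,"rx":0,"ry":0,"rz":0,"gripper":-1}]'

```text
clock: 11.22
ee_pos: [0.6287, -0.255, 0.0479]
tcp_rot: [2.219, 2.222, 0.002]
wrist_force: [1.3, -1.0, -0.3]
opening: 0.272
grip_force: 30.0
```

```bash
python3 - <<'E'
from h import *
shot('wrist','w6');s=manip.get_state();print(s['ee_pos'],s['opening'],s['grip_force'])
line('w6')
E
```

```text
[ 0.62860512 -0.25492743  0.0479241 ] 0.2754362402332748 29.998572170734406
w6 line [0.6277 0.6277 0.6277 0.6277] clip [0.6268 0.6266]
```

Stiction took up most of that, so I'll move another 1 mm and then release.

drive_tool --plan '[{"dx":-0.009,"dy":0,"dz":0,"rx":0,"ry":0,"rz":0,"gripper":-1},{"dx":-0.009,"dy":0,"dz":0,"rx":0,"ry":0,"rz":0,"gripper":-1},{"dx":-0.009,"dy":0,"dz":0,"rx":0,"ry":0,"rz":0,"gripper":-1}]'

```text
clock: 11.65
ee_pos: [0.6271, -0.2549, 0.0479]
tcp_rot: [2.22, 2.223, 0.0]
wrist_force: [1.7, -1.2, 0.9]
opening: 0.27
grip_force: 30.0
```

```bash
python3 - <<'E'
from h import *
shot('wrist','w7');s=manip.get_state();print(s['ee_pos'],s['opening'],s['grip_force'])
line('w7')
E
```

```text
[ 0.62713014 -0.2549057   0.04792109] 0.2711234695655609 29.998769760131836
w7 line [0.6262 0.6262 0.6262 0.6262] clip [0.6269 0.6266]
```

drive_tool --plan '[{"dx":0,"dy":0,"dz":0,"rx":0,"ry":0,"rz":0,"gripper":0.2},{"dx":0,"dy":0,"dz":0,"rx":0,"ry":0,"rz":0,"gripper":0.2},{"dx":0,"dy":0,"dz":0,"rx":0,"ry":0,"rz":0,"gripper":0.2},{"dx":0,"dy":0,"dz":0.3,"rx":0,"ry":0,"rz":0,"gripper":0.2},{"dx":0,"dy":0,"dz":0.8,"rx":0,"ry":0,"rz":0,"gripper":1}]'

```text
clock: 12.32
ee_pos: [0.625, -0.2544, 0.1263]
tcp_rot: [-2.216, -2.219, 0.003]
wrist_force: [0.6, -0.3, -0.2]
opening: 0.645
grip_force: 0.0
```

drive_tool --plan '[{"dx":0,"dy":0,"dz":0.5,"rx":0,"ry":0,"rz":0,"gripper":1},{"dx":0,"dy":0,"dz":1,"rx":0,"ry":0,"rz":0,"gripper":1},{"dx":0,"dy":0,"dz":1,"rx":0,"ry":0,"rz":0,"gripper":1}]'

```text
clock: 12.7
ee_pos: [0.6295, -0.2552, 0.2331]
tcp_rot: [2.214, 2.217, 0.006]
wrist_force: [0.4, 0.5, 0.4]
opening: 0.951
grip_force: 0.0
```

```bash
python3 - <<'E'
from h import *
shot('wrist','w8');s=manip.get_state();print(s['ee_pos'],s['opening'],s['grip_force'])
line('w8')
E
```

```text
[ 0.62780047 -0.25491684  0.22992822] 0.9715750116435793 0.0
w8 line [0.6284 0.6284 0.6284 0.6288] clip [0.6262 0.6262]
```

drive_tool --plan '[{"dx":0,"dy":0,"dz":-0.4,"rx":0,"ry":0,"rz":0,"gripper":1},{"dx":0,"dy":0,"dz":-0.8,"rx":0,"ry":0,"rz":0,"gripper":1},{"dx":0,"dy":0,"dz":-0.8,"rx":0,"ry":0,"rz":0,"gripper":1},{"dx":0,"dy":0,"dz":-0.8,"rx":0,"ry":0,"rz":0,"gripper":1},{"dx":0,"dy":0,"dz":-0.8,"rx":0,"ry":0,"rz":0,"gripper":1}]'

```text
clock: 13.38
ee_pos: [0.6281, -0.255, 0.1497]
tcp_rot: [2.218, 2.221, 0.002]
wrist_force: [0.7, -0.2, -0.2]
opening: 0.995
grip_force: 0.0
```

```bash
python3 - <<'E'
from h import *
shot('wrist','w9');s=manip.get_state();print(s['ee_pos'],s['opening'],s['grip_force'])
line('w9')
shot('wrist','w10');line('w10')
E
```

```text
[ 0.62802883 -0.25505716  0.14960346] 0.9994232748584675 0.0
w9 line [0.6262 0.6262 0.6262 0.6262] clip [0.6269 0.6269]
w10 line [0.6262 0.6262 0.6262 0.6262] clip [0.6268 0.6268]
```

drive_tool --plan '[{"dx":0,"dy":0.4,"dz":0.2,"rx":0,"ry":0,"rz":0.2,"gripper":1},{"dx":-0.1,"dy":0.97,"dz":0.4,"rx":0,"ry":0,"rz":0.5,"gripper":1},{"dx":-0.18,"dy":0.97,"dz":0.6,"rx":0,"ry":0,"rz":0.56,"gripper":1}]'

```text
clock: 13.85
ee_pos: [0.6095, -0.1507, 0.21]
tcp_rot: [1.857, 2.534, 0.006]
wrist_force: [-0.2, -0.0, -0.1]
opening: 1.0
grip_force: 0.0
```

drive_tool --plan '[{"dx":-0.1,"dy":0.5,"dz":0,"rx":0,"ry":0,"rz":0.3,"gripper":1},{"dx":-0.18,"dy":0.97,"dz":0,"rx":0,"ry":0,"rz":0.56,"gripper":1}]'

```text
clock: 14.1
ee_pos: [0.5911, -0.0598, 0.2092]
tcp_rot: [1.477, 2.77, 0.001]
wrist_force: [-0.4, 0.8, 0.0]
opening: 1.002
grip_force: 0.0
```

drive_tool --plan '[{"dx":-0.1,"dy":0.5,"dz":0,"rx":0,"ry":0,"rz":0.3,"gripper":1},{"dx":-0.18,"dy":0.97,"dz":0,"rx":0,"ry":0,"rz":0.56,"gripper":1}]'

```text
clock: 14.35
ee_pos: [0.5728, 0.0379, 0.2089]
tcp_rot: [1.055, 2.957, 0.001]
wrist_force: [0.7, -0.1, -0.3]
opening: 1.004
grip_force: 0.0
```

drive_tool --plan '[{"dx":-0.1,"dy":0.5,"dz":0,"rx":0,"ry":0,"rz":0.3,"gripper":1},{"dx":-0.18,"dy":0.97,"dz":0,"rx":0,"ry":0,"rz":0.56,"gripper":1}]'

```text
clock: 14.6
ee_pos: [0.5548, 0.1349, 0.2089]
tcp_rot: [0.611, 3.079, 0.001]
wrist_force: [0.2, 0.3, 0.5]
opening: 0.997
grip_force: 0.0
```

drive_tool --plan '[{"dx":-0.1,"dy":0.5,"dz":0,"rx":0,"ry":0,"rz":0.3,"gripper":1},{"dx":-0.17,"dy":0.97,"dz":0,"rx":0,"ry":0,"rz":0.56,"gripper":1},{"dx":-0.17,"dy":0.97,"dz":0,"rx":0,"ry":0,"rz":0.56,"gripper":1},{"dx":-0.17,"dy":0.97,"dz":0,"rx":0,"ry":0,"rz":0.56,"gripper":1},{"dx":-0.17,"dy":0.97,"dz":0,"rx":0,"ry":0,"rz":0.56,"gripper":1}]'

```text
clock: 15.22
ee_pos: [0.5387, 0.2284, 0.2078]
tcp_rot: [0.167, 3.137, -0.001]
wrist_force: [-0.5, 0.6, -0.3]
opening: 0.999
grip_force: 0.0
```

```bash
python3 - <<'E'
from h import *
from scipy.spatial.transform import Rotation as Ro
shot('wrist','w11');s=manip.get_state();R=Ro.from_rotvec(s['tcp_rot']).as_matrix()
print(s['ee_pos'],R.round(3).tolist(),np.round(s['joints'],2),s['clock'])
z=load('w11');
def proj(X):
    p=z['K']@(z['R']@np.array(X)+z['t']);return p[:2]/p[2]
u,v=proj([.539,.229,.118]).round().astype(int);print(u,v,z['R'].round(2))
u0,v0=max(u-70,0),max(v-60,0)
cv2.imwrite('pics/c6.png',cv2.resize(z['im'][v0:v0+120,u0:u0+160],None,fx=5,fy=5,interpolation=cv2.INTER_CUBIC));print(u0,v0)
E
```

```text
[0.53868952 0.22848256 0.2078239 ] [[-0.994, 0.106, 0.0], [0.106, 0.994, -0.001], [-0.0, -0.001, -1.0]] [ 0.18  0.44 -0.88  1.7   0.36  1.18  0.67] 15.275
317 195 [[ 0.11  0.99 -0.  ]
 [ 0.96 -0.1   0.28]
 [ 0.28 -0.03 -0.96]]
247 135
```

View pics/c6.png

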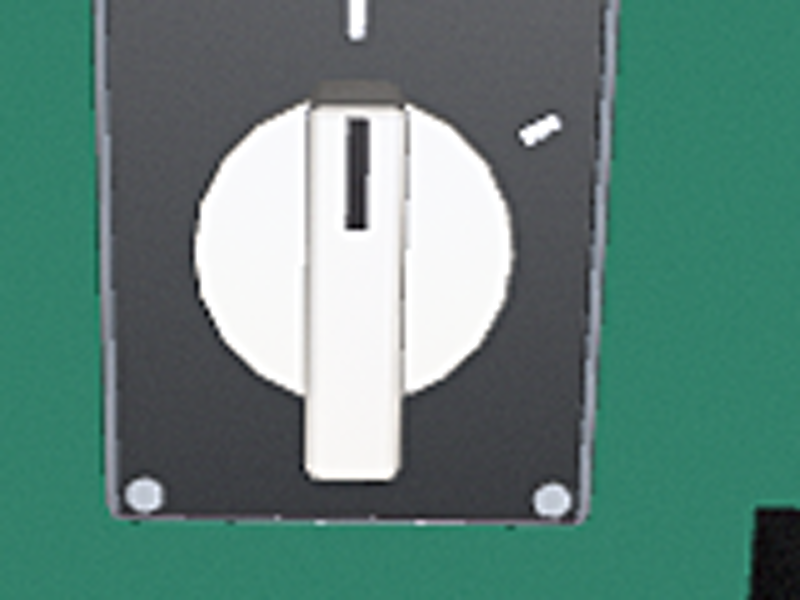

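```bash
python3 - <<'E'
from h import *
z=load('w11')
def c(x,y,h):return ptz(z,247+(x+.5)/5-.5,135+(y+.5)/5-.5,h)
a,b=c(358,105,.118),c(352,478,.118);m=(a+b)/2;d=b-a
print(a,b,m,np.linalg.norm(d),np.degrees(np.arctan2(d[1],d[0])))
print('disc y',c(197,250,.082),c(513,250,.082))
E
```

```text
[0.50425597 0.23409994 0.118     ] [0.57207298 0.22594423 0.118     ] [0.53816448 0.23002209 0.118     ] 0.06830565223879123 -6.857491124272071
disc y [0.53478426 0.19921796 0.082     ] [0.54142239 0.26140749 0.082     ]
```

drive_tool --plan '[{"dx":-0.005,"dy":0.018,"dz":-0.4,"rx":0,"ry":0,"rz":0,"gripper":1},{"dx":-0.005,"dy":0.018,"dz":-0.8,"rx":0,"ry":0,"rz":0,"gripper":1},{"dx":-0.005,"dy":0.018,"dz":-0.8,"rx":0,"ry":0,"rz":0,"gripper":0.3}]'

```text
clock: 15.65
ee_pos: [0.536, 0.2294, 0.1251]
tcp_rot: [-0.165, -3.132, 0.005]
wrist_force: [0.1, -0.2, 1.3]
opening: 0.949
grip_force: 0.0
```

drive_tool --plan '[{"dx":0,"dy":0,"dz":-0.4,"rx":0,"ry":0,"rz":0,"gripper":0.3},{"dx":0,"dy":0,"dz":-0.6,"rx":0,"ry":0,"rz":0,"gripper":0.2},{"dx":0,"dy":0,"dz":-0.69,"rx":0,"ry":0,"rz":0,"gripper":0},{"dx":0,"dy":0,"dz":-0.69,"rx":0,"ry":0,"rz":0,"gripper":0},{"dx":0,"dy":0,"dz":-0.69,"rx":0,"ry":0,"rz":0,"gripper":-1}]'

```text
clock: 16.27
ee_pos: [0.5382, 0.2325, 0.06]
tcp_rot: [0.162, 3.136, 0.002]
wrist_force: [0.5, -0.6, -0.8]
opening: 0.461
grip_force: 0.0
```

drive_tool --plan '[{"dx":0,"dy":0,"dz":0,"rx":0,"ry":0,"rz":0,"gripper":-1},{"dx":0,"dy":0,"dz":0,"rx":0,"ry":0,"rz":0,"gripper":-1},{"dx":0,"dy":0,"dz":0,"rx":0,"ry":0,"rz":0,"gripper":-1},{"dx":0,"dy":0,"dz":0,"rx":0,"ry":0,"rz":0,"gripper":-1}]'

```text
clock: 16.77
ee_pos: [0.5376, 0.2313, 0.0589]
tcp_rot: [-0.164, -3.137, 0.001]
wrist_force: [-0.5, -2.5, 2.0]
opening: 0.2
grip_force: 30.0
```

drive_tool --plan '[{"dx":0,"dy":0,"dz":-0.04,"rx":0,"ry":0,"rz":0,"gripper":-1},{"dx":0,"dy":0,"dz":-0.08,"rx":0,"ry":0,"rz":0,"gripper":-1},{"dx":0,"dy":0,"dz":-0.1,"rx":0,"ry":0,"rz":0,"gripper":-1},{"dx":0,"dy":0,"dz":-0.1,"rx":0,"ry":0,"rz":0,"gripper":-1},{"dx":0,"dy":0,"dz":-0.1,"rx":0,"ry":0,"rz":0,"gripper":-1}]'

```text
clock: 17.4
ee_pos: [0.5378, 0.2314, 0.0501]
tcp_rot: [0.163, 3.137, -0.003]
wrist_force: [-2.7, -4.8, 13.5]
opening: 0.206
grip_force: 30.0
```

drive_tool --plan '[{"dx":0,"dy":0,"dz":0,"rx":0,"ry":0,"rz":-0.2,"gripper":-1},{"dx":0,"dy":0,"dz":0,"rx":0,"ry":0,"rz":-0.4,"gripper":-1},{"dx":0,"dy":0,"dz":0,"rx":0,"ry":0,"rz":-0.6,"gripper":-1},{"dx":0,"dy":0,"dz":0,"rx":0,"ry":0,"rz":-0.8,"gripper":-1},{"dx":0,"dy":0,"dz":0,"rx":0,"ry":0,"rz":-1,"gripper":-1}]'

```text
clock: 18.02
ee_pos: [0.5382, 0.2325, 0.0502]
tcp_rot: [0.972, 2.985, 0.001]
wrist_force: [-2.1, -3.2, 11.7]
opening: 0.205
grip_force: 30.0
```

drive_tool --plan '[{"dx":0,"dy":0,"dz":0,"rx":0,"ry":0,"rz":-0.2,"gripper":-1},{"dx":0,"dy":0,"dz":0,"rx":0,"ry":0,"rz":-0.4,"gripper":-1},{"dx":0,"dy":0,"dz":0,"rx":0,"ry":0,"rz":-0.6,"gripper":-1},{"dx":0,"dy":0,"dz":0,"rx":0,"ry":0,"rz":-0.8,"gripper":-1},{"dx":0,"dy":0,"dz":0,"rx":0,"ry":0,"rz":-0.95,"gripper":-1}]'

```text
clock: 18.65
ee_pos: [0.5392, 0.2332, 0.0502]
tcp_rot: [1.675, 2.655, 0.006]
wrist_force: [0.6, -2.2, 8.7]
opening: 0.207
grip_force: 30.0
```

```bash
python3 - <<'E'
from h import *
from scipy.spatial.transform import Rotation as Ro
s=manip.get_state();R=Ro.from_rotvec(s['tcp_rot']).as_matrix()
print(s['ee_pos'],np.degrees(np.arctan2(R[1,1],R[0,1])),s['wrist_force'],s['torque'])
E
```

```text
[0.53918984 0.23324941 0.05019077] 25.48622875426026 [ 0.59596813 -2.15597912  8.67796035] [-0.38484593 -0.21583046 -0.0011792 ]
```

drive_tool --plan '[{"dx":0,"dy":0,"dz":0,"rx":0,"ry":0,"rz":-0.08,"gripper":-1},{"dx":0,"dy":0,"dz":0,"rx":0,"ry":0,"rz":-0.12,"gripper":-1},{"dx":0,"dy":0,"dz":0,"rx":0,"ry":0,"rz":-0.12,"gripper":-1},{"dx":0,"dy":0,"dz":0,"rx":0,"ry":0,"rz":-0.12,"gripper":-1}]'

```text
clock: 19.15
ee_pos: [0.5393, 0.2333, 0.0502]
tcp_rot: [1.752, 2.604, 0.006]
wrist_force: [0.8, -1.1, 9.2]
opening: 0.203
grip_force: 30.0
```

```bash
python3 - <<'E'
from h import *
from scipy.spatial.transform import Rotation as Ro
s=manip.get_state();R=Ro.from_rotvec(s['tcp_rot']).as_matrix()
print(s['ee_pos'],np.degrees(np.arctan2(R[1,1],R[0,1])),s['wrist_force'],s['torque'])
E
```

```text
[0.53931757 0.23332577 0.05021532] 22.141721373537415 [ 0.78513996 -1.09419077  9.21180372] [-0.4057647  -0.25394889  0.38881301]
```

The z torque has risen to 0.39 N·m, so the knob is at its stop. I'll let it rise, then open.

drive_tool --plan '[{"dx":0,"dy":0,"dz":0.04,"rx":0,"ry":0,"rz":0,"gripper":-1},{"dx":0,"dy":0,"dz":0.09,"rx":0,"ry":0,"rz":0,"gripper":-1},{"dx":0,"dy":0,"dz":0.09,"rx":0,"ry":0,"rz":0,"gripper":-1},{"dx":0,"dy":0,"dz":0.09,"rx":0,"ry":0,"rz":0,"gripper":0.1},{"dx":0,"dy":0,"dz":0.09,"rx":0,"ry":0,"rz":0,"gripper":0.1}]'

```text
clock: 19.77
ee_pos: [0.5356, 0.2313, 0.0566]
tcp_rot: [-1.756, -2.602, 0.005]
wrist_force: [-0.3, -0.2, 0.2]
opening: 0.351
grip_force: 0.0
```

drive_tool --plan '[{"dx":0,"dy":0,"dz":0,"rx":0,"ry":0,"rz":0,"gripper":0.1},{"dx":0,"dy":0,"dz":0,"rx":0,"ry":0,"rz":0,"gripper":0.1},{"dx":0,"dy":0,"dz":0.3,"rx":0,"ry":0,"rz":0,"gripper":0.1},{"dx":0,"dy":0,"dz":0.6,"rx":0,"ry":0,"rz":0,"gripper":0.3},{"dx":0,"dy":0,"dz":1,"rx":0,"ry":0,"rz":0,"gripper":1}]'

```text
clock: 20.4
ee_pos: [0.5365, 0.2314, 0.1578]
tcp_rot: [-1.757, -2.603, 0.003]
wrist_force: [-0.8, 0.1, -0.0]
opening: 0.682
grip_force: 0.0
```

drive_tool --plan '[{"dx":0,"dy":0,"dz":0.5,"rx":0,"ry":0,"rz":0,"gripper":1},{"dx":0,"dy":0,"dz":0.5,"rx":0,"ry":0,"rz":0,"gripper":1},{"dx":0,"dy":0,"dz":0.5,"rx":0,"ry":0,"rz":0,"gripper":1},{"dx":0,"dy":0,"dz":0.5,"rx":0,"ry":0,"rz":0,"gripper":1}]'

```text
clock: 20.9
ee_pos: [0.5365, 0.2313, 0.2061]
tcp_rot: [-1.756, -2.603, 0.004]
wrist_force: [0.4, -0.6, 0.4]
opening: 0.989
grip_force: 0.0
```

```bash
python3 - <<'E'
from h import *
shot('wrist','w12');z=load('w12');s=manip.get_state();print(s['ee_pos'],s['clock'])
p=z['K']@(z['R']@np.array([.5382,.2301,.118])+z['t']);u,v=(p[:2]/p[2]).round().astype(int);print(u,v,pt(z,u,v))
cv2.imwrite('pics/w12c.png',cv2.resize(z['im'],None,fx=1.25,fy=1.25))
E
```

```text
[0.53664122 0.23138948 0.20619   ] 20.95
318 196 [0.53871626 0.22998775 0.11698661]
```

View pics/w12c.png

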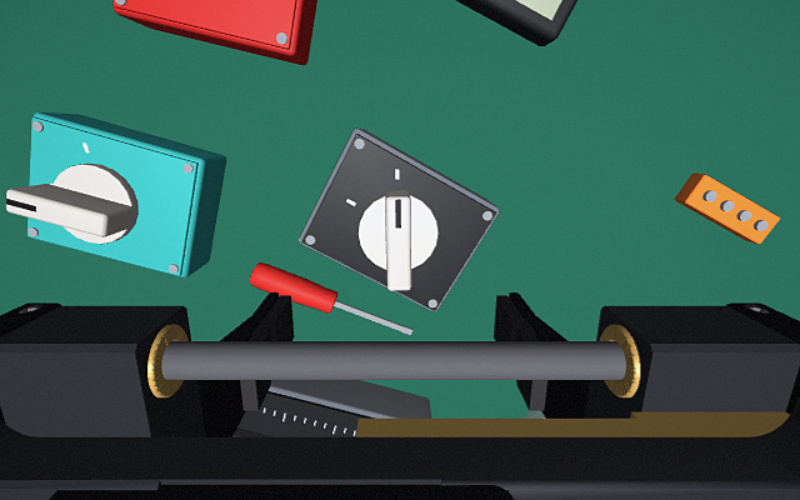

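The nose now points at the "on" mark (397,175). The knob top is back at z≈0.117, so it has sprung up, and the screwdriver is undisturbed. The tool is clear and still, so I'm handing in.

```bash
python3 -c "
from rig import manip
print(manip.hand_in())"
```

```text
the job is handed in; nothing more can be done
None
```

I slid load_unit's grip to within about 0.6 mm of the clip's pointer, then pressed the selector and turned it to its on stop, where it sprang back up; the job was handed in at about 21 s, and the verdict was not shown.

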